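# Hold a stone tile home in its setting nest with a spacer

## Task

Set the lever of the suction valve that serves the two setting nests half open, at 45 degrees. Then take the spacer from its wooden stand and slide it all the way down, upright, into the gap behind the stone tile (between the tile and the nest's low back bar) in the nest where that gap is wide enough for it, keeping it off the other tile, and with the spacer push that tile flush against the fence, the taller bar on the far side, firmly but not hard. Finish while still gripping the spacer and holding the tile pressed there; leave the other tile and the other things on the bench where they are.

Things in the scene. Friction and masses are not known exactly. Their poses are not given: they have to be found in the camera images.
- lever (a joint): Angle of the suction valve's lever, rad: 0 = shut (lever square to the pipe, along the valve's +y), 0.785 = half open, 1.571 = fully open (lever along the pipe, towards the valve's -x). It grows anticlockwise seen from above and stays where it is left (friction about 0.12 N m).
- valve: Small brass ball valve on a steel foot 60 x 56 mm, bolted to the bench, the brass pipe (20 mm across, top at z = 40 mm, valve body 32 mm across, top at z = 46 mm) along its x from -35 to +70 mm. Origin: underside, straight below the lever's upright axis.
- lever_grip (a point): Place to take the steel lever: a level bar 12 mm wide and 12 mm thick that runs out to 83 mm from its axis. This point is in the middle of the bar, 55 mm from the axis, 71 mm above the bench. Its y axis runs outward along the bar.
- nest_a: Steel nest, bolted down, that holds the SHORT tile; gap behind it 18 to 22 mm at the start. 114 (x) x 72 mm (y). Origin: centre of underside; +x points from back bar (robot's side) to fence. Base plate 10 mm thick. Inner faces of back bar (14 mm thick, top at z = 28 mm) and fence at x = -43 and +43 mm. Side guides (top at z = 20 mm) leave a channel 52 mm wide centred on y = 0.
- nest_b: A nest of the same shape and axes as nest_a, holding the LONG tile, so that its gap (2 to 7 mm) is too narrow for the spacer. The two nests stand side by side, either one on the left.
- nest_a_fence: The fence of nest_a: fixed steel bar 14 x 72 x 24 mm. Origin: centre of its underside, at x = 50, z = 10 mm in nest_a. Its inner face is at x = 43 mm in nest_a. Its top is at z = 34 mm, higher than the back bar, and shows two screw heads.
- tile_short_center (a point): Pale stone tile, 60 mm long, 46 wide, 20 tall, 0.14 kg, loose in nest_a, 4 to 8 mm short of the fence. Flush against the fence, its centre is at x = 13 mm in nest_a. Its x axis runs along its length, +x towards the fence (it may lie up to 3.5 degrees crooked). This point is its centre, 10 mm above the base plate. Slides under a push of 1 to 3 N.
- tile_short: The same short tile; origin in the centre of its underside.
- tile_long_center (a point): Pale stone tile, 78 mm long, 46 wide, 20 tall, 0.19 kg, loose in nest_b; to be left alone. Its x axis runs along its length, +x towards the fence (it may lie up to 3.5 degrees crooked). This point is its centre, 10 mm above the base plate. Slides under a push of 1 to 3 N.
- tile_long: The same long tile; origin in the centre of its underside.
- stand: Wooden stand 56 (x) x 72 (y) x 32 mm tall, fixed to the bench, with a slot 15 (x) by 43 mm (y), its floor 8 mm above the bench. Origin: centre of the underside.
- spacer_grip (a point): Centre of the spacer's wooden grip. The spacer stands upright in the stand's slot: a steel blade 12 mm thick (x), 40 mm wide (y), 43 mm tall, and above it a wooden grip 16 mm thick (x), 40 mm wide (y), 40 mm tall; 82 mm in all, 0.2 kg. This point is 62 mm above the foot (70 mm above the bench at the start). z is up; both ways round are alike.
- spacer_foot (a point): Centre of the spacer's flat foot, 62 mm below spacer_grip.
- spacer: The spacer as a whole; origin at the centre of its foot.
- cup: White open cup, 70 mm across, 85 mm tall; not part of the job. Origin: under its centre.
- jar: Closed amber glass jar, 56 mm across, 70 mm tall; not part of the job. Origin: under its centre.
- carton: Cardboard box 70 x 90 x 50 mm tall; not part of the job. Origin: under its centre.
- hammer: Hammer, 240 mm long, lying flat; not part of the job. Its length is its x axis.
- bench_block: Flat steel block 60 x 60 x 18 mm; not part of the job. Origin: under its centre.
- dish: Small round clay dish, 90 mm across, 30 mm tall; not part of the job. Origin: under its centre.
- screwdriver: Screwdriver, 160 mm long, lying flat; not part of the job. Its length is its x axis.
There are look-alikes about, which are no part of the job. Of the things that look like the spacer, the smaller one is meant. Leave any yellow look-alike of the nest_a alone.

How it is judged:
On the way, in this order (a step that is already met when the one before it is completed fails the run):
1. the valve lever stands half open (45 degrees, within 8), the spacer still in its stand (value of joint lever between 0.645 and 0.925 rad and distance of spacer_foot from where it was at the start of the episode below 0.02 m), for 0.2 s.
2. the spacer is down in the gap behind the short tile, gripped (z of spacer_foot in the frame of nest_a between 0.006 and 0.017 m and x of spacer_foot in the frame of nest_a between -0.04 and -0.018 m and y of spacer_foot in the frame of nest_a between -0.01 and 0.01 m and angle between spacer_foot's own z axis and vertical below 0.14 rad and contact force between the fingers and spacer above 2 N), for 0.2 s.
At the end, for the whole second after the job is handed in: Lever at 45 +-8 degrees; spacer gripped, upright within 8 degrees, its foot within 7 mm of the nest's base plate and 10 mm of the channel's middle, behind the short tile; that tile flush (1.5 mm, 1.7 degrees), pressed over 2 N by the spacer and on the fence, no finger on it; long tile within 8 mm (all of step 2 and value of joint lever between 0.645 and 0.925 rad and x of tile_short_center in the frame of nest_a between 0.0115 and 0.0145 m and z of tile_short_center in the frame of nest_a below 0.0225 m and angle between the x axis of tile_short and the x axis of nest_a, either way round below 0.03 rad and contact force between tile_short and nest_a_fence above 2 N and contact force between spacer and tile_short above 2 N and contact force between the fingers and tile_short below 0.5 N and distance of tile_long_center from where it was at the start of the episode below 0.008 m); the arm keeps its last pose, push and grip.
It fails at once if the spacer is forced against the long tile (over 3 N) (contact force between spacer and tile_long above 3 N).
It fails at once if the short tile is pressed harder than 60 N (it could crack) (contact force between spacer and tile_short above 60 N).
It fails at once if the long tile is moved more than 8 mm (distance of tile_long_center from where it was at the start of the episode above 0.008 m).
It fails at once if another thing on the bench is moved more than 30 mm (distance of any of cup, jar, carton, hammer, bench_block, dish, screwdriver from where it was at the start of the episode above 0.03 m).
It also fails if it takes over 48 s, if anything falls off the work surface, if the arm or the gripper's body presses on something with over 40 N, if the wrist force passes 120 N, or if a joint passes its speed limit or range.

## Robot

A 6-joint arm with a two-finger parallel gripper is mounted at the origin on the work surface. World frame = base frame: x ahead of the robot, y to its left, z up, the work surface at z = 0. Lengths are in m, angles in rad, forces in N, time in s.
With the tool pointing down it reaches from about 0.375 to 0.9 m from the base axis. Payload 3.1 kg.
Tool frame: the origin (TCP) lies between the finger pads; the fingertips stand 14 mm ahead of it and the grasp point (between the pads) lies 5 mm behind it; z points along the fingers, y is the direction in which the jaws open and shut (so a half turn about z gives the same grasp; the last joint's range is limited). The gripper opens to 85 mm and grips with 20 to 120 N. Pads are 22 mm wide; open, the fingers measure 114 mm over their backs; the gripper's body (76 mm by 85 mm) begins 54 mm behind the grasp point. The pads swing forward as they close: fully open they stand 13 mm farther back than shut.
Start: joints at [-1.454, 0.527, 1.433, -0, 1.181, -0.178], TCP at [0.182, -0.598, 0.245] pointing down, gripper open.
Joint ranges: [-3.08, 3.08], [-0.75, 2.2], [0.22, 2.44], [-1.43, 4.57], [0, 2.65], [-2.85, 2.85]. Speed limits (rad/s): [2.79, 2.79, 3.14, 3.14, 3.14, 3.14].

## Interface

Orientations are given as a unit quaternion [x, y, z, w].
In Python, from plant import bot, cams gives the robot as it stands. The module is installed in compiled form; this text tells all that it offers.
- The arm moves only by the tool play_rows, never from a script. Its argument "rows" is a list of rows, each a list of 7 numbers: the opening, from 0 (shut) to 1 (fully open), then the shift along the tool's x, y, z as a fraction of full scale, then the turn, a rotation vector about the tool's x, y, z as a fraction of full scale. In form: [[hand, tx, ty, tz, ax, ay, az], ...]. A call has 1 to 10 rows; each row is the pose to reach, as a shift and turn from the pose commanded when the call began, along the tool's axes at that moment, turning the shorter way round; what a row does not reach only later rows make up. Full scale, the value 1, is 200 mm for a shift and 360 degrees for a turn. A row lasts 1/10 s, in which the tool goes at most 50 mm and 8.59 degrees, less where a joint would pass 70% of its speed; a pose out of reach is approached as far as the arm can. A call with a number of a shift or a turn outside -1 to 1 is refused whole. A call with a gripper value outside its range is refused whole. The fingers move at their own pace and stop on an object; "newtons" is the grip in N (left out, the last holds). Time passes only in rows, so rows that repeat a pose let the fingers close. It gives the time, the measured TCP pose, the force and the opening at its end, in the units of the state.
- bot.state(): the state, without advancing time (a new reading comes with each control period).
- cams.grab_frame(name): name is "scene" or "top" or "wrist"; returns the picture (480x640x3 uint8, red, green, blue); there is no depth.
- cams.camera_model(name): a dict with "fx", "fy", "cx", "cy" (pixels), "dist_coeffs" ([k1, k2, p1, p2, k3] as OpenCV has them; the pictures are not rectified), "extrinsics" (4x4, takes a point from world to camera coordinates); the wrist camera has in their place "mount" (4x4, takes a point from camera to tool coordinates, whose origin is the TCP and whose axes are the flange's). Camera axes: x right, y down, z forward; pixel columns grow to the right and rows downward; lengths in m; the calibration is good to about 2 mm. A picture is of the moment at which its call begins: read the wrist's pose just before it. camera_model takes no time and is no camera call.
- bot.hand_in(): hands the job in, once; it reports no verdict.
The state is a dict: "time": time; "joint_positions": joint angles; "qd": joint speeds; "joint_torque": joint torques, N m; "ee_pos": TCP position; "tcp_rot": TCP orientation; "force": force on the tool from outside, world axes, zero at the start; "moment": the same for the moment, N m; "width": opening from 0.0 (shut) to 1.0 (fully open).
Only numpy, scipy, OpenCV 4.12 (cv2) and the standard library are available. Lean on these libraries where they do the work, as an engineer would, in place of code of your own. Each camera call takes 0.05 s, during which the arm holds its last target. There are 200 camera calls.

## Working session

There is one attempt and no reset: what is moved stays moved. The work goes in short steps, Python scripts to look and compute and a tool call to move; the robot and the scene stay as the last step left them, time stands still between calls to the robot, and variables do not carry over. Pictures are saved under pics/ and viewed, about 8 in all and at most 12, crops included, and the job is handed in when it is done.

Besides the shell and the picture viewer there is one more tool, called after "Call:" as name([rows], argument=value, ...), one row to a line, values as JSON. play_rows: Moves the arm, as the interface text tells. Its arguments: {"type":"object","properties":{"rows":{"type":"array","items":{"type":"array","items":{"type":"number"}}},"newtons":{"type":"number"}},"required":["rows"]}

```bash
mkdir -p pics && cat > h.py <<'E'
import numpy as np, cv2
from plant import bot, cams
from scipy.spatial.transform import Rotation as R
def save(n,f,crop=None,scale=1):
    im=cams.grab_frame(n)
    if crop: im=im[crop[1]:crop[3],crop[0]:crop[2]]
    if scale!=1: im=cv2.resize(im,None,fx=scale,fy=scale,interpolation=cv2.INTER_CUBIC)
    cv2.imwrite(f,im[...,::-1]); 
def ext(n,st=None):
    m=cams.camera_model(n)
    K=np.array([[m['fx'],0,m['cx']],[0,m['fy'],m['cy']],[0,0,1]]); d=np.array(m['dist_coeffs'])
    if n=='wrist':
        T=np.eye(4); T[:3,:3]=R.from_quat(st['tcp_rot']).as_matrix(); T[:3,3]=st['ee_pos']
        E=np.linalg.inv(T@np.array(m['mount']))
    else: E=np.array(m['extrinsics'])
    return K,d,E
def px2w(n,uv,z,st=None):
    K,d,E=ext(n,st); uv=np.atleast_2d(np.array(uv,float)); z=np.broadcast_to(z,len(uv))
    p=cv2.undistortPoints(uv[:,None],K,d)[:,0]
    C=np.linalg.inv(E); o=C[:3,3]; r=np.c_[p,np.ones(len(p))]@C[:3,:3].T
    return o+r*((z-o[2])/r[:,2])[:,None]
def w2px(n,P,st=None):
    K,d,E=ext(n,st)
    return cv2.projectPoints(np.atleast_2d(np.array(P,float)),cv2.Rodrigues(E[:3,:3])[0],E[:3,3],K,d)[0][:,0]
E
python3 - <<'E'
from h import *
save('top','pics/top.png');save('scene','pics/scene.png')
s=bot.state();print(s)
for n in('top','scene'): print(n,np.linalg.inv(ext(n)[2])[:3,3].round(3),ext(n)[0][0,0])
print(np.array(cams.camera_model('wrist')['mount']).round(3))
E
```

```text
{'time': 0.1, 'joint_positions': array([-1.45354875e+00,  5.28398318e-01,  1.43377969e+00,  2.01008077e-05,
        1.18139424e+00, -1.78493006e-01]), 'qd': array([ 0.00059695, -0.00347325, -0.00255929,  0.00015205, -0.0014543 ,
       -0.00106568]), 'joint_torque': array([ 1.31572415e-04, -4.43302238e+01, -1.78585714e+01, -2.89608342e-04,
        3.93865543e-03, -6.54473649e-07]), 'ee_pos': array([ 0.18211938, -0.59723273,  0.24441426]), 'tcp_rot': array([ 9.89087174e-01,  1.47328144e-01,  3.95953657e-05, -9.89047588e-04]), 'force': array([ 0.52487039, -0.70374787,  0.29569873]), 'moment': array([ 0.0243815 , -0.05187574, -0.01689795]), 'width': 0.9988620846730403}
top [0.403 0.018 1.251] 499.951005643518
scene [1.363 0.331 0.683] 463.7689557832917
[[ 0.    -0.955 -0.295  0.075]
 [ 1.     0.    -0.001 -0.   ]
 [ 0.001 -0.295  0.955 -0.129]
 [ 0.     0.     0.     1.   ]]
```

View pics/top.png

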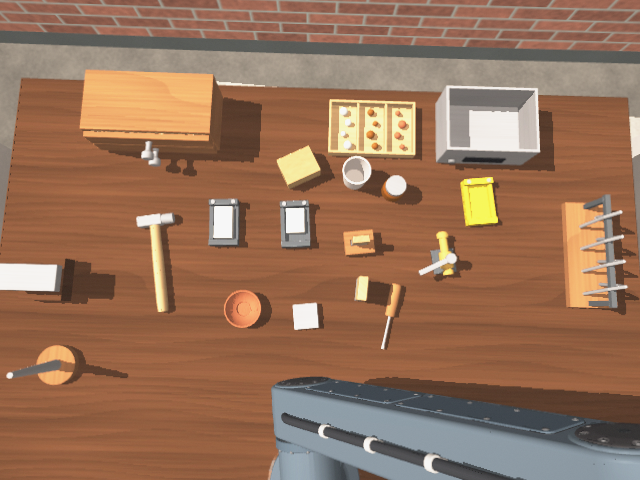

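View pics/scene.png

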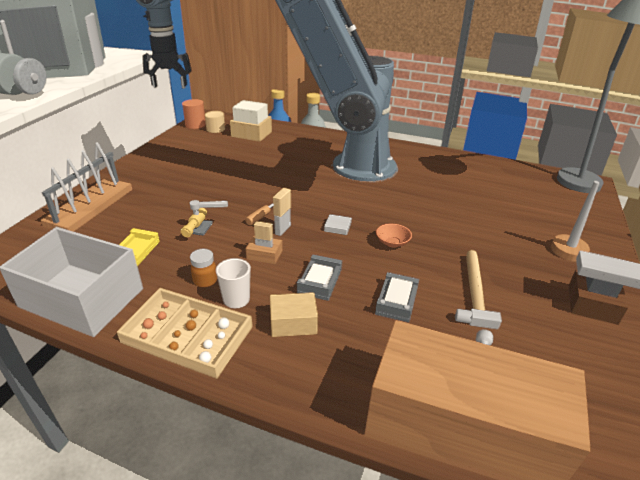

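Top view: nests at px (224,222) and (295,224), and a yellow decoy at (479,202). The spacer is in its stand at (360,241), and a larger look-alike stands free at (362,289). The valve is near (445,255), with its lever from (452,258) to (420,271). One close crop will check these choices.

```bash
python3 - <<'E'
from h import *
save('top','pics/topc.png',(200,185,480,305),2.85)
E
```

```text
(no output)
```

View pics/topc.png

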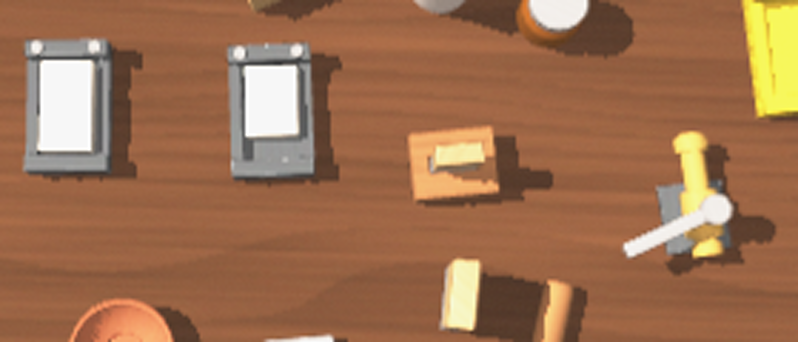

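The crop confirms nest_a is the right-hand nest: its gap is on the robot's side at crop (275,155). The spacer in the stand is at (460,155). The lever hub is at (716,210) and its tip at (628,250). Working out positions.

```bash
python3 - <<'E'
from h import *
def c(u,v,z): return px2w('top',[[200+u/2.85,185+v/2.85]],z)[0]
for n,u,v,z in [('hub',716,210,.08),('tip',628,250,.077),('pipe far',691,133,.04),('pipe near',708,256,.04),
 ('sp l',433,157,.09),('sp r',484,154,.09),('sp near l',433,167,.09),('sp tl',437,146,.09),('sp tr',483,143,.09),
 ('stand tl',409,134,.032),('stand tr',493,127,.032),('stand br',498,191,.032),('stand bl',414,200,.032),
 ('A fl',228,45,.034),('A fr',308,44,.034),('A bl',232,179,.028),('A br',314,177,.028),('tile tl',244,65,.03),('tile tr',296,64,.03),('tile bl',246,138,.03),('tile br',299,136,.03),
 ('foot tl',657,186,.01),('foot bl',665,255,.01)]:
  print(n,c(u,v,z).round(4))
E
```

```text
hub [ 0.5234 -0.3057  0.08  ]
tip [ 0.4885 -0.2335  0.077 ]
pipe far [ 0.5934 -0.2961  0.04  ]
pipe near [ 0.4881 -0.3094  0.04  ]
sp l [ 0.5592 -0.0705  0.09  ]
sp r [ 0.5629 -0.1124  0.09  ]
sp near l [ 0.5509 -0.0707  0.09  ]
sp tl [ 0.5684 -0.0736  0.09  ]
sp tr [ 0.5721 -0.1115  0.09  ]
stand tl [ 0.5865 -0.0538  0.032 ]
stand tr [ 0.5948 -0.1264  0.032 ]
stand br [ 0.5392 -0.1314  0.032 ]
stand bl [ 0.5293 -0.0592  0.032 ]
A fl [0.6598 0.1056 0.034 ]
A fr [0.6628 0.036  0.034 ]
A bl [0.5433 0.0979 0.028 ]
A br [0.5471 0.0272 0.028 ]
tile tl [0.6433 0.0913 0.03  ]
tile tr [0.6455 0.046  0.03  ]
tile bl [0.579  0.0871 0.03  ]
tile br [0.5822 0.0413 0.03  ]
foot tl [ 0.5502 -0.2735  0.01  ]
foot bl [ 0.49 -0.28  0.01]
```

```bash
cat >> h.py <<'E'
def plan(p,yaw,st=None):
    "fractions for a move to p with tool straight down, tool x at yaw deg"
    s=st or bot.state(); A=R.from_quat(s['tcp_rot'])
    y=np.radians(yaw); B=R.from_matrix(np.array([[np.cos(y),np.sin(y),0],[np.sin(y),-np.cos(y),0],[0,0,-1.]]))
    d=A.inv().apply(np.array(p)-s['ee_pos'])/.2; w=(A.inv()*B).as_rotvec()/(2*np.pi)
    print('t',s['time'],'move',d.round(3),w.round(4),'F',s['force'].round(1),'pos',s['ee_pos'].round(4),'w',round(s['width'],3))
E
python3 -c "
from h import *
plan([.499,-.256,.23],116)"
```

```text
t 0.15 move [ 2.013 -1.17   0.075] [-2.000e-04 -3.000e-04 -2.751e-01] F [ 0.2  0.7 -0.3] pos [ 0.1822 -0.5973  0.2446] w 0.997
```

Call:
play_rows([
  [1,0.25,-0.15,0,0,0,-0.023],
  [1,0.5,-0.3,0,0,0,-0.046],
  [1,0.75,-0.45,0,0,0,-0.07],
  [1,1,-0.58,0,0,0,-0.092],
  [1,1,-0.58,0,0,0,-0.116],
  [1,1,-0.58,0,0,0,-0.137],
])

```text
time: 0.75
ee_pos: [0.342, -0.4244, 0.2451]
tcp_rot: [0.834, 0.551, 0.001, -0.001]
force: [-1.0, 0.2, 1.0]
width: 0.999
```

```bash
python3 -c "
from h import *
plan([.499,-.256,.23],116)"
```

```text
t 0.75 move [1.082 0.391 0.078] [ 0.     -0.0005 -0.1364] F [-1.   0.2  1. ] pos [ 0.342  -0.4244  0.2451] w 0.999
```

Call:
play_rows([
  [0.6,0.25,0.1,0.02,0,0,-0.023],
  [0.6,0.5,0.2,0.04,0,0,-0.046],
  [0.6,0.75,0.3,0.06,0,0,-0.07],
  [0.6,1,0.39,0.08,0,0,-0.092],
  [0.6,1,0.39,0.08,0,0,-0.116],
  [0.6,1,0.39,0.08,0,0,-0.1364],
  [0.6,1,0.39,0.08,0,0,-0.1364],
])

```text
time: 1.45
ee_pos: [0.492, -0.2759, 0.2289]
tcp_rot: [0.534, 0.846, 0.0, -0.0]
force: [-0.4, -0.1, -0.3]
width: 0.601
```

```bash
python3 -c "
from h import *
plan([.499,-.256,.23],116)
save('wrist','pics/w1.png')
s=bot.state();print(w2px('wrist',[[.5234,-.3057,.08],[.4885,-.2335,.077],[.5934,-.2961,.04],[.4881,-.3094,.04]],s))"
```

```text
t 1.45 move [ 0.075  0.074 -0.005] [-0.0001 -0.0001 -0.0015] F [-0.4 -0.1 -0.3] pos [ 0.492  -0.2759  0.2289] w 0.601
[[333.87412078 272.27965924]
 [334.33243389 182.95541684]
 [395.87440161 276.16233348]
 [298.87133691 246.28793454]]
```

View pics/w1.png

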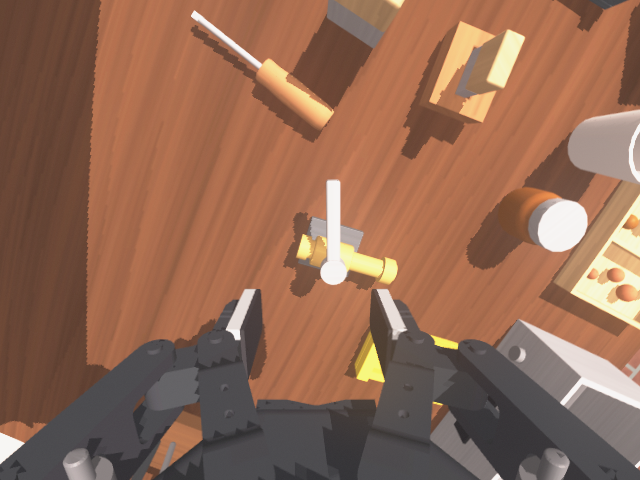

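The hub is at (333,271) and the tip at (333,181), matching the projections. The pipe ends are at about (390,271) and (304,248). Checking the valve's yaw.

```bash
python3 -c "
from h import *
s=bot.state()
P=px2w('wrist',[[333,271],[333,181],[390,271],[304,248],[313,219],[362,235]],[.08,.077,.03,.03,.01,.01],s);print(P.round(4))
for a,b in((0,1),(3,2),(4,5)): d=P[b]-P[a];print(np.degrees(np.arctan2(d[1],d[0])),np.hypot(*d[:2]))
h=P[0][:2]
t=np.radians(116);plan([h[0]+.055*np.cos(t),h[1]+.055*np.sin(t),.068],116)
"
```

```text
[[ 0.5221 -0.3049  0.08  ]
 [ 0.4868 -0.2325  0.077 ]
 [ 0.5889 -0.2963  0.03  ]
 [ 0.4947 -0.312   0.03  ]
 [ 0.4918 -0.2842  0.01  ]
 [ 0.5481 -0.2775  0.01  ]]
116.03539507888053 0.08058750455443908
9.451822623871584 0.09556334455804899
6.7504452761002725 0.056662632078898004
t 1.5 move [0.081 0.074 0.805] [-0.0001 -0.0001 -0.002 ] F [-0.2 -0.1 -1.2] pos [ 0.4916 -0.2764  0.229 ] w 0.602
```

Call:
play_rows([
  [0.6,0.08,0.074,0.2,0,0,0],
  [0.6,0.08,0.074,0.4,0,0,0],
  [0.6,0.08,0.074,0.6,0,0,0],
  [0.6,0.08,0.074,0.72,0,0,0],
  [0.6,0.08,0.074,0.805,0,0,0],
  [0.3,0.08,0.074,0.805,0,0,0],
  [0,0.08,0.074,0.805,0,0,0],
  [0,0.08,0.074,0.805,0,0,0],
  [0,0.08,0.074,0.805,0,0,0],
  [0,0.08,0.074,0.805,0,0,0],
], newtons=30)

```text
time: 2.5
ee_pos: [0.4992, -0.2566, 0.0693]
tcp_rot: [0.534, 0.845, -0.0, 0.002]
force: [3.6, 0.9, -1.8]
width: 0.131
```

```bash
python3 -c "
from h import *
h=np.array([.5221,-.3049]);s=bot.state()
r=s['ee_pos'][:2]-h;print(np.hypot(*r),np.degrees(np.arctan2(r[1],r[0])))
for a in(7,14,21,28):
  t=np.radians(116+a);plan([h[0]+.055*np.cos(t),h[1]+.055*np.sin(t),.068],116+a,s)
"
```

```text
0.05348260180418386 115.31067261846518
t 2.5 move [ 0.005 -0.037  0.006] [ 0.0002  0.0005 -0.0211] F [ 3.6  0.9 -1.8] pos [ 0.4992 -0.2566  0.0693] w 0.131
t 2.5 move [-0.001 -0.07   0.006] [ 0.0002  0.0005 -0.0406] F [ 3.6  0.9 -1.8] pos [ 0.4992 -0.2566  0.0693] w 0.131
t 2.5 move [-0.012 -0.102  0.006] [ 0.0002  0.0005 -0.06  ] F [ 3.6  0.9 -1.8] pos [ 0.4992 -0.2566  0.0693] w 0.131
t 2.5 move [-0.026 -0.132  0.006] [ 0.0001  0.0005 -0.0795] F [ 3.6  0.9 -1.8] pos [ 0.4992 -0.2566  0.0693] w 0.131
```

Call:
play_rows([
  [0,0.003,-0.018,0,0,0,-0.0105],
  [0,0.003,-0.037,0,0,0,-0.021],
  [0,0.001,-0.053,0,0,0,-0.031],
  [0,-0.001,-0.07,0,0,0,-0.0406],
  [0,-0.006,-0.086,0,0,0,-0.05],
  [0,-0.012,-0.102,0,0,0,-0.06],
  [0,-0.019,-0.117,0,0,0,-0.069],
  [0,-0.025,-0.129,0,0,0,-0.0765],
  [0,-0.025,-0.129,0,0,0,-0.0765],
  [0,-0.025,-0.129,0,0,0,-0.0765],
])

```text
time: 3.5
ee_pos: [0.4793, -0.2735, 0.0694]
tcp_rot: [0.318, 0.948, -0.001, 0.003]
force: [5.0, -0.9, -2.4]
width: 0.134
```

```bash
python3 -c "
from h import *
plan([.5,-.25,.17],143)
plan([.56,-.0912,.2],96)
"
```

```text
t 3.5 move [-0.015  0.156 -0.503] [-0.0001  0.0011 -0.0003] F [ 5.  -0.9 -2.4] pos [ 0.4793 -0.2735  0.0694] w 0.134
t 3.5 move [ 0.223  0.97  -0.655] [0.0004 0.0011 0.1303] F [ 5.  -0.9 -2.4] pos [ 0.4793 -0.2735  0.0694] w 0.134
```

Call:
play_rows([
  [0.3,0,0,0,0,0,0],
  [0.5,0,0,0,0,0,0],
  [0.5,0,0,0,0,0,0],
  [0.5,0,0,-0.15,0,0,0],
  [0.5,0,0,-0.35,0,0,0],
  [0.5,0,0,-0.6,0,0,0],
  [0.5,0,0,-0.8,0,0,0],
  [0.5,0,0,-0.8,0,0,0],
])

```text
time: 4.3
ee_pos: [0.4795, -0.2739, 0.2344]
tcp_rot: [0.318, 0.948, -0.003, 0.006]
force: [-0.0, -1.0, -1.1]
width: 0.499
```

```bash
python3 -c "
from h import *
plan([.56,-.0912,.23],96)
save('wrist','pics/w2.png')"
```

```text
t 4.3 move [0.23  0.971 0.018] [0.0007 0.002  0.1303] F [-0.  -1.  -1.1] pos [ 0.4795 -0.2739  0.2344] w 0.499
```

View pics/w2.png

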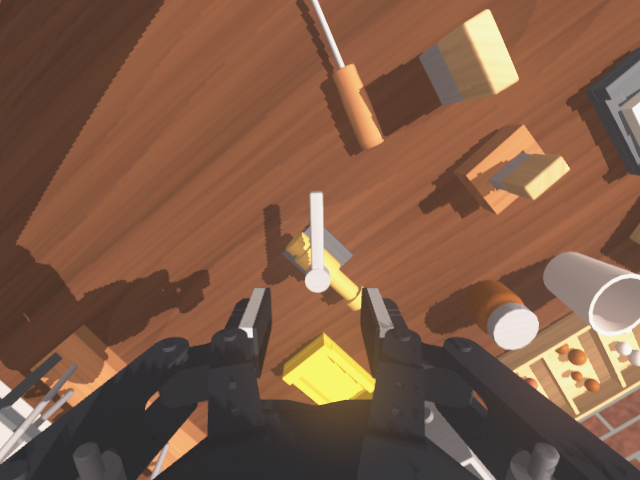

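The lever now runs from the hub at (317,281) to the tip at (317,193). Measuring its angle against the foot edge, (330,225) to (352,255), and the pipe.

```bash
python3 -c "
from h import *
s=bot.state()
P=px2w('wrist',[[317,281],[316.5,193],[354,299],[296,243],[330,225],[353,255]],[.08,.077,.03,.03,.01,.01],s);print(P.round(4))
for a,b in((0,1),(3,2),(4,5)): d=P[b]-P[a];print(np.degrees(np.arctan2(d[1],d[0])),np.hypot(*d[:2]))
im=cams.grab_frame('wrist')[170:320,260:380]
cv2.imwrite('pics/w2c.png',cv2.resize(im,None,fx=4,fy=4,interpolation=cv2.INTER_CUBIC)[...,::-1])
"
```

```text
[[ 0.5195 -0.3026  0.08  ]
 [ 0.4544 -0.254   0.077 ]
 [ 0.5803 -0.2965  0.03  ]
 [ 0.4898 -0.3075  0.03  ]
 [ 0.5004 -0.27    0.01  ]
 [ 0.5442 -0.27    0.01  ]]
143.27408900390435 0.08120592447655102
6.911173302980482 0.09112112066291983
-0.02796932024049132 0.043803729626507956
```

View pics/w2c.png

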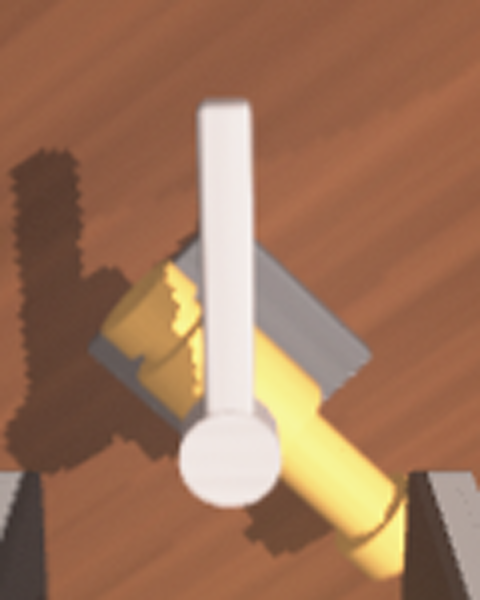

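Call:
play_rows([
  [0.5,0.03,0.14,0,0,0,0.02],
  [0.5,0.07,0.3,0,0,0,0.042],
  [0.5,0.11,0.5,0,0,0,0.064],
  [0.5,0.16,0.7,0,0,0,0.086],
  [0.5,0.21,0.88,0,0,0,0.108],
  [0.5,0.23,0.97,0,0,0,0.13],
  [0.5,0.23,0.97,0,0,0,0.13],
  [0.5,0.23,0.97,0,0,0,0.13],
])

```text
time: 5.2
ee_pos: [0.5561, -0.0888, 0.2265]
tcp_rot: [0.667, 0.745, -0.001, -0.002]
force: [0.5, -0.5, 0.3]
width: 0.497
```

```bash
python3 -c "
from h import *
plan([.56,-.0912,.23],96)
save('wrist','pics/w3.png')"
```

```text
t 5.2 move [-0.014  0.018 -0.017] [-0.0006 -0.0002  0.0008] F [ 0.5 -0.5  0.3] pos [ 0.5561 -0.0888  0.2265] w 0.497
```

View pics/w3.png

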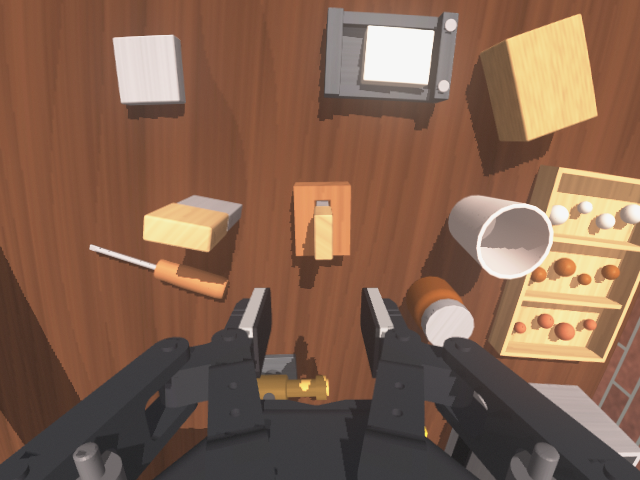

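w3 shows the stand at (294,183)-(350,255), the spacer's top face at about (315,207)-(333,258), and nest_a at (326,10)-(457,103) with the back bar on the left. I'll compute the stand, spacer and nest poses, and the valve yaw from the crop.

```bash
python3 -c "
from h import *
s0=dict(ee_pos=np.array([.4795,-.2739,.2344]),tcp_rot=np.array([.318,.948,-.003,.006]))
P=px2w('wrist',[[323.75,230],[352.5,258.75],[325,252],[358,290]],[.01,.01,.035,.035],s0)
for a,b in((0,1),(2,3)): d=P[b]-P[a];print('valve',np.degrees(np.arctan2(d[1],d[0])),np.hypot(*d[:2]))
s=bot.state()
def q(n,uv,z):
  P=px2w('wrist',uv,z,s); c=P.mean(0); print(n,P[:,:2].round(4).tolist(),'c',c.round(4))
q('stand',[[294,183],[350,181],[350,255],[296,258]],.032)
q('sp',[[315,207],[331,206],[333,258],[315,260]],.09)
q('fence',[[443,13],[458,13],[448,103],[433,99]],.034)
q('back',[[329,9],[342,10],[338,96],[323,97]],.028)
q('tile',[[370,24],[436,29],[429,86],[362,79]],.03)
im=cams.grab_frame('wrist')
a=cv2.resize(im[0:120,310:470],None,fx=5,fy=5,interpolation=cv2.INTER_CUBIC)
cv2.imwrite('pics/w3c.png',a[...,::-1])
a=cv2.resize(im[170:270,280:365],None,fx=5,fy=5,interpolation=cv2.INTER_CUBIC)
cv2.imwrite('pics/w3s.png',a[...,::-1])
"
```

```text
valve 7.034479041626032 0.047516268384174914
valve 2.472527283685521 0.057431953986154166
stand [[0.5305, -0.0574], [0.5845, -0.0496], [0.595, -0.1252], [0.5395, -0.1346]] c [ 0.5624 -0.0917  0.032 ]
sp [[0.5524, -0.0673], [0.5653, -0.065], [0.5725, -0.1096], [0.5574, -0.1131]] c [ 0.5619 -0.0888  0.09  ]
fence [[0.6452, 0.1046], [0.6584, 0.1065], [0.6643, 0.0318], [0.6498, 0.0335]] c [0.6544 0.0691 0.034 ]
back [[0.5466, 0.0974], [0.558, 0.0979], [0.5633, 0.0265], [0.5497, 0.0241]] c [0.5544 0.0614 0.028 ]
tile [[0.5838, 0.089], [0.6426, 0.0925], [0.6452, 0.0447], [0.5831, 0.0431]] c [0.6137 0.0673 0.03  ]
```

View pics/w3s.png

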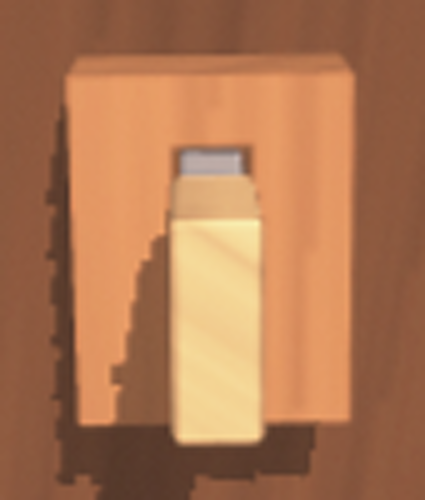

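The spacer's top face has corners at px (314.4,214), (332.4,214), (332.8,258) and (314.8,258), square to the tool. The lever is at about 46°.

```bash
python3 -c "
from h import *
s=bot.state()
P=px2w('wrist',[[314.4,214],[332.4,214],[332.8,258],[314.8,258]],.09,s);c=P.mean(0);print(P.round(4),c)
plan([c[0],c[1],.068],96.5)
print(s['tcp_rot'])
"
```

```text
[[ 0.5528 -0.0737  0.09  ]
 [ 0.5675 -0.0721  0.09  ]
 [ 0.5726 -0.1103  0.09  ]
 [ 0.5572 -0.1119  0.09  ]] [ 0.56253654 -0.09197482  0.09      ]
t 5.3 move [-0.014  0.032  0.796] [-0.0004 -0.0001 -0.001 ] F [ 0.5  0.8 -0.5] pos [ 0.5563 -0.0899  0.2273] w 0.502
[ 6.68210510e-01  7.43971275e-01 -6.40921500e-04 -1.02235841e-03]
```

View pics/w3c.png

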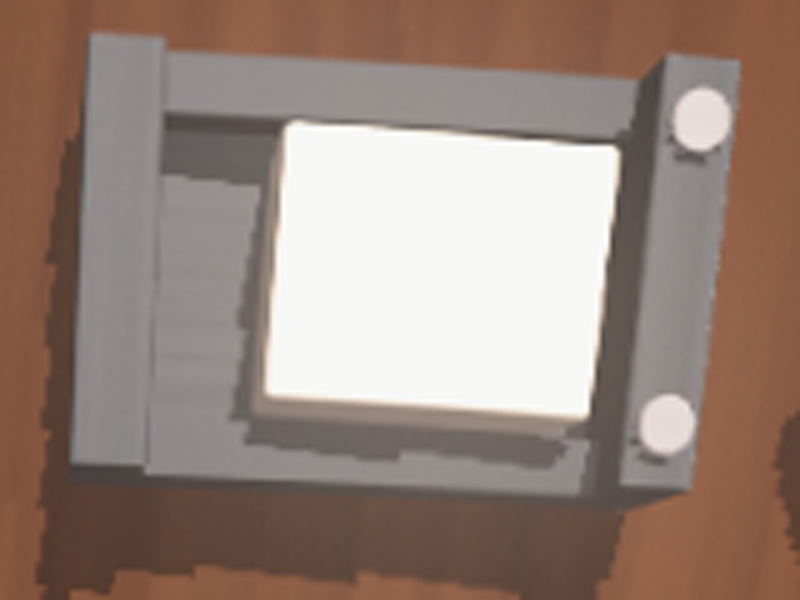

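Call:
play_rows([
  [0.5,-0.014,0.032,0.2,0,0,0],
  [0.5,-0.014,0.032,0.4,0,0,0],
  [0.5,-0.014,0.032,0.6,0,0,0],
  [0.5,-0.014,0.032,0.73,0,0,0],
  [0.5,-0.014,0.032,0.8,0,0,0],
  [0.3,-0.014,0.032,0.8,0,0,0],
  [0,-0.014,0.032,0.8,0,0,0],
  [0,-0.014,0.032,0.8,0,0,0],
  [0,-0.014,0.032,0.8,0,0,0],
], newtons=70)

```text
time: 6.2
ee_pos: [0.5639, -0.0916, 0.0694]
tcp_rot: [0.668, 0.744, -0.0, 0.001]
force: [-1.8, -1.3, -1.4]
width: 0.176
```

```bash
python3 -c "
from h import *
s0=dict(ee_pos=np.array([.5562,-.0894,.2270]),tcp_rot=np.array([ 6.68210510e-01,7.43971275e-01,-6.40921500e-04,-1.02235841e-03]))
f=lambda L:[[310+u/5,v/5] for u,v in L]
def q(n,L,z):
  P=px2w('wrist',f(L),z,s0)[:,:2]; c=P.mean(0); d=(P[1]+P[2]-P[0]-P[3])/2;e=(P[0]+P[1]-P[2]-P[3])/2
  print(n,'c',c.round(4),'yaw',np.degrees(np.arctan2(d[1],d[0])).round(2),np.degrees(np.arctan2(-e[0],e[1])).round(2),'size',np.hypot(*d).round(4),np.hypot(*e).round(4)); return c
b=q('back',[(92,35),(165,38),(147,468),(72,465)],.028)
g=q('fence',[(668,57),(740,62),(690,488),(622,485)],.034)
q('tile',[(288,122),(620,147),(587,418),(265,397)],.03)
d=g-b;print(np.hypot(*d),np.degrees(np.arctan2(d[1],d[0])),(b+g)/2)
plan([.5625,-.092,.2],96)
"
```

```text
back c [0.5552 0.0639] yaw 4.19 4.1 size 0.0133 0.0714
fence c [0.6549 0.0711] yaw 4.7 4.08 size 0.0128 0.0708
tile c [0.6129 0.0675] yaw 3.38 2.91 size 0.0593 0.0455
0.09993441210109193 4.16698779011776 [0.60503542 0.06749939]
t 6.2 move [-0.002 -0.007 -0.653] [0.0001 0.0002 0.0004] F [-1.8 -1.3 -1.4] pos [ 0.5639 -0.0916  0.0694] w 0.176
```

Call:
play_rows([
  [0,0,0,-0.05,0,0,0],
  [0,0,0,-0.15,0,0,0],
  [0,0,0,-0.3,0,0,0],
  [0,0,0,-0.45,0,0,0],
  [0,0,0,-0.5,0,0,0],
  [0,0,0,-0.5,0,0,0],
])

```text
time: 6.8
ee_pos: [0.5655, -0.0915, 0.1708]
tcp_rot: [0.668, 0.744, 0.001, 0.003]
force: [0.9, -0.3, -2.0]
width: 0.18
```

```bash
python3 -c "
from h import *
plan([.5726,.0651,.15],94.15)
"
```

```text
t 6.8 move [0.775 0.118 0.103] [0.0009 0.0004 0.0055] F [ 0.9 -0.3 -2. ] pos [ 0.5655 -0.0915  0.1708] w 0.18
```

Call:
play_rows([
  [0,0.12,0.02,0,0,0,0.001],
  [0,0.28,0.05,0,0,0,0.002],
  [0,0.45,0.08,0,0,0,0.003],
  [0,0.6,0.1,0.05,0,0,0.004],
  [0,0.72,0.118,0.09,0,0,0.0055],
  [0,0.775,0.118,0.103,0,0,0.0055],
  [0,0.775,0.118,0.103,0,0,0.0055],
  [0,0.775,0.118,0.103,0,0,0.0055],
])

```text
time: 7.6
ee_pos: [0.5708, 0.0648, 0.1473]
tcp_rot: [0.681, 0.732, -0.0, -0.0]
force: [-0.1, 0.0, -0.8]
width: 0.177
```

```bash
python3 -c "
from h import *
plan([.5726,.0651,.095],94.15)
s=bot.state()
im=cams.grab_frame('wrist')
cv2.imwrite('pics/w4.png',cv2.resize(im[120:360,160:480],None,fx=2.5,fy=2.5,interpolation=cv2.INTER_CUBIC)[...,::-1])
c,sn=np.cos(np.radians(4.15)),np.sin(np.radians(4.15))
def W(x,y,z): return [.605+c*x-sn*y,.0675+sn*x+c*y,z]
print('proj crop', ((w2px('wrist',[W(-.043,.036,.028),W(-.057,.036,.028),W(-.043,-.036,.028),W(-.057,-.036,.028),W(.057,.036,.034),W(.057,-.036,.034),W(-.0221,.023,.03),W(-.0221,-.023,.03)],s)-[160,120])*2.5).round(0).tolist())
"
```

```text
t 7.6 move [0.001 0.009 0.262] [-0.0001  0.0001  0.    ] F [-0.1  0.  -0.8] pos [0.5708 0.0648 0.1473] w 0.177
proj crop [[362.0, 183.0], [316.0, 184.0], [364.0, 403.0], [322.0, 403.0], [699.0, 188.0], [674.0, 410.0], [431.0, 227.0], [429.0, 368.0]]
```

View pics/w4.png

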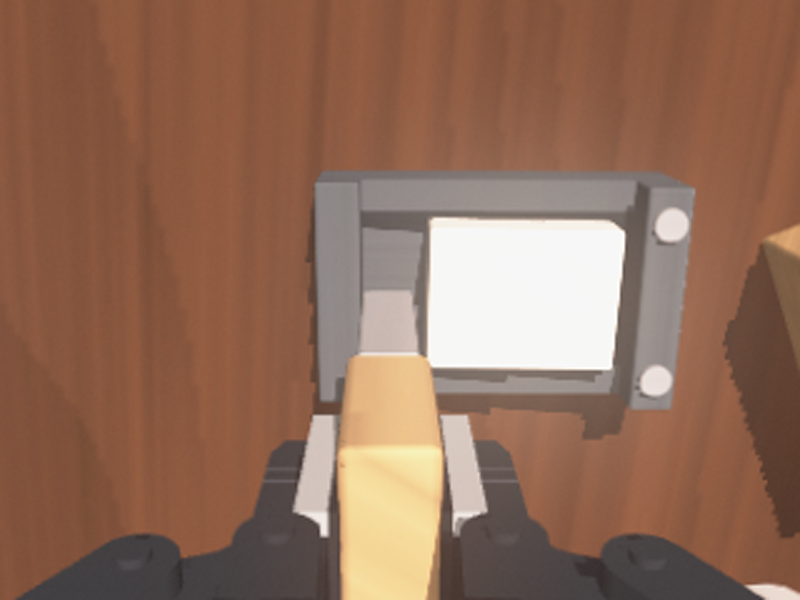

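The picture matches the projected nest edges within a pixel: back bar edge 361, tile edge 429. The blade's foot spans 362 to 412 at crop row 292. Checking the foot's offset from the tool.

```bash
python3 -c "
from h import *
s=bot.state(); z=s['ee_pos'][2]-.0694+.008
A=R.from_quat(s['tcp_rot'])
P=px2w('wrist',[[160+362/2.5,120+292/2.5],[160+412/2.5,120+292/2.5]],z,s)
print(A.inv().apply(P-s['ee_pos']).round(4))
n=np.radians(4.15);m=P.mean(0)[:2]-[.605,.0675];print('nest frame edge mid',m[0]*np.cos(n)+m[1]*np.sin(n),-m[0]*np.sin(n)+m[1]*np.cos(n))
plan([.5726,.0651,.095],94.15)
"
```

```text
[[ 0.0194 -0.007   0.0614]
 [ 0.0194  0.005   0.0614]]
nest frame edge mid -0.035042537646446 0.018618765974124755
t 7.65 move [0.003 0.008 0.263] [ 0.      0.0001 -0.0002] F [ 0.2 -0.5 -1.1] pos [0.5711 0.0643 0.1476] w 0.178
```

Call:
play_rows([
  [0,0.005,0.013,0.05,0,0,0],
  [0,0.005,0.013,0.12,0,0,0],
  [0,0.005,0.013,0.18,0,0,0],
  [0,0.005,0.013,0.22,0,0,0],
  [0,0.005,0.013,0.26,0,0,0],
  [0,0.005,0.013,0.29,0,0,0],
  [0,0.005,0.013,0.31,0,0,0],
  [0,0.005,0.013,0.31,0,0,0],
])

```text
time: 8.45
ee_pos: [0.5731, 0.0666, 0.0852]
tcp_rot: [0.681, 0.732, -0.0, -0.0]
force: [-0.3, 0.2, -1.7]
width: 0.175
```

```bash
python3 -c "
from h import *
plan([.5726,.0651,.073],94.15);print(bot.state()['moment'])
"
```

```text
t 8.45 move [-0.008 -0.003  0.061] [-0.0001 -0.     -0.    ] F [-0.3  0.2 -1.7] pos [0.5731 0.0666 0.0852] w 0.175
[ 5.27864357e-02 -7.37287247e-05  2.24460348e-02]
```

Call:
play_rows([
  [0,0,0,0.02,0,0,0],
  [0,0,0,0.04,0,0,0],
  [0,0,0,0.055,0,0,0],
  [0,0,0,0.062,0,0,0],
  [0,0,0,0.062,0,0,0],
  [0,0,0,0.062,0,0,0],
  [0,0,0,0.062,0,0,0],
])

```text
time: 9.15
ee_pos: [0.5735, 0.0666, 0.0735]
tcp_rot: [0.681, 0.732, 0.0, 0.0]
force: [0.0, -0.0, -2.4]
width: 0.178
```

Call:
play_rows([
  [0,0,0.007,0,0,0,0],
  [0,0,0.014,0,0,0,0],
  [0,0,0.021,0,0,0,0],
  [0,0,0.028,0,0,0,0],
  [0,0,0.035,0,0,0,0],
  [0,0,0.04,0,0,0,0],
  [0,0,0.04,0,0,0,0],
  [0,0,0.04,0,0,0,0],
])

```text
time: 9.95
ee_pos: [0.5816, 0.0672, 0.0733]
tcp_rot: [0.681, 0.732, 0.0, 0.0]
force: [-0.3, 1.3, -1.1]
width: 0.176
```

Call:
play_rows([
  [0,0,0.005,0,0,0,0],
  [0,0,0.01,0,0,0,0],
  [0,0,0.01,0,0,0,0],
  [0,0,0.01,0,0,0,0],
])

```text
time: 10.35
ee_pos: [0.5819, 0.0673, 0.0732]
tcp_rot: [0.681, 0.732, -0.001, -0.001]
force: [-5.1, -0.2, 2.4]
width: 0.179
```

Call:
play_rows([
  [0,0,0.005,0,0,0,0],
  [0,0,0.005,0,0,0,0],
  [0,0,0.005,0,0,0,0],
])

```text
time: 10.65
ee_pos: [0.5821, 0.0673, 0.0731]
tcp_rot: [0.681, 0.732, -0.002, -0.002]
force: [-6.1, -1.8, 2.4]
width: 0.178
```

Call:
play_rows([
  [0,0,0.006,0,0,0,0],
  [0,0,0.012,0,0,0,0],
  [0,0,0.018,0,0,0,0],
  [0,0,0.018,0,0,0,0],
  [0,0,0.018,0,0,0,0],
  [0,0,0.018,0,0,0,0],
])

```text
time: 11.25
ee_pos: [0.5825, 0.0675, 0.0727]
tcp_rot: [0.681, 0.732, -0.004, -0.004]
force: [-11.0, -1.5, 5.5]
width: 0.171
```

```bash
python3 -c "
from h import *
s=bot.state();print(s['force'],s['moment'],s['ee_pos'],s['tcp_rot'])
im=cams.grab_frame('wrist')
cv2.imwrite('pics/w5.png',cv2.resize(im[120:360,220:540],None,fx=2.5,fy=2.5,interpolation=cv2.INTER_CUBIC)[...,::-1])
im=cams.grab_frame('top');cv2.imwrite('pics/t5.png',cv2.resize(im[190:260,265:345],None,fx=8,fy=8,interpolation=cv2.INTER_CUBIC)[...,::-1])
c,sn=np.cos(np.radians(4.15)),np.sin(np.radians(4.15))
def W(x,y,z): return [.605+c*x-sn*y,.0675+sn*x+c*y,z]
print('proj tile flush corners, fence inner', ((w2px('wrist',[W(.043,.023,.03),W(.043,-.023,.03),W(-.017,.023,.03),W(-.017,-.023,.03),W(.043,.036,.034),W(.043,-.036,.034)],s)-[220,120])*2.5).round(0).tolist())
"
```

```text
[-10.96538992  -1.50607858   5.50402865] [-0.51734405  2.17163843 -0.02744905] [0.58253143 0.06747167 0.07268372] [ 0.68086705  0.73238087 -0.00431802 -0.00443603]
proj tile flush corners, fence inner [[543.0, 309.0], [521.0, 495.0], [269.0, 308.0], [267.0, 494.0], [556.0, 255.0], [520.0, 552.0]]
```

View pics/w5.png

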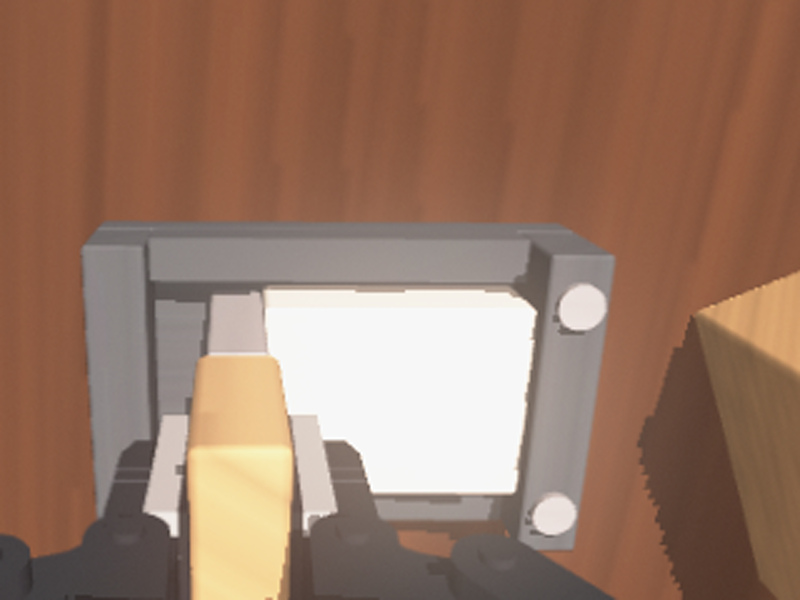

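The tile's fence-side edge (537,312)-(519,494) lies along the fence, and the blade touches the tile's back at x=267. I'll fit its squareness numerically and check the lever again in the top picture, which needs no further viewing.

```bash
python3 -c "
from h import *
s=bot.state(); im=cams.grab_frame('wrist'); g=im.min(2).astype(float)
# tile right edge (white->grey), upper/lower edge subpixel
def lin(pts,z):
  P=px2w('wrist',pts,z,s)[:,:2]; d=P-P.mean(0); v=np.linalg.svd(d)[2][0]; r=d@[-v[1],v[0]]
  return P.mean(0),np.degrees(np.arctan2(v[1],v[0]))%180,np.abs(r).max()
pts=[]
for y in range(248,315,3):
  row=g[y,395:450]; k=np.argmin(np.diff(row)); pts.append([395+k+.5,y])
c,a,r=lin(pts,.03);print('tile front: angle-90',a-90,'res',r)
n=np.radians(4.15);m=c-[.605,.0675];print('front x in nest',m[0]*np.cos(n)+m[1]*np.sin(n))
pts=[]
for x in range(350,425,3):
  col=g[295:330,x]; k=np.argmin(np.diff(col)); pts.append([x,295+k+.5])
c,a,r=lin(pts,.03);print('tile near side angle',a,'res',r)
t=cams.grab_frame('top')
m=(t.min(2)>165).astype(np.uint8); m[:235]=0;m[290:]=0;m[:,:405]=0;m[:,475:]=0
ys,xs=np.nonzero(m);P=px2w('top',np.c_[xs,ys],.077)[:,:2];d=P-P.mean(0);v=np.linalg.svd(d)[2][0];print('lever',len(xs),np.degrees(np.arctan2(v[1],v[0]))%180,P.mean(0))
"
```

```text
tile front: angle-90 4.155700957555283 res 0.00043635236654388334
front x in nest 0.04127554061190629
tile near side angle 166.40895157141497 res 0.005876272894459942
lever 197 146.30114735958782 [ 0.51382409 -0.29487674]
```

Call:
play_rows([
  [0,0,0.004,0,0,0,0],
  [0,0,0.008,0,0,0,0],
  [0,0,0.008,0,0,0,0],
  [0,0,0.008,0,0,0,0],
  [0,0,0.008,0,0,0,0],
  [0,0,0.008,0,0,0,0],
])

```text
time: 12.05
ee_pos: [0.5827, 0.0676, 0.0726]
tcp_rot: [0.681, 0.732, -0.005, -0.006]
force: [-12.7, -2.8, 6.7]
width: 0.178
```

```bash
python3 -c "
from plant import bot
s=bot.state();print(s['time'],s['force'],s['width']);print(bot.hand_in())"
```

```text
12.05 [-12.72245357  -2.78485887   6.74955612] 0.17813067242111577
the job is handed in; nothing more can be done
None
```

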